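# Reload, close and pin the soap packing box

## Robot

A 6-joint arm with a two-finger parallel gripper is mounted at the origin on the work surface. World frame = base frame: x ahead of the robot, y to its left, z up, the work surface at z = 0. Lengths are in m, angles in degrees, forces in N, time in s.
With the tool pointing down it reaches from about 0.4 to 0.825 m from the base axis. Payload 7 kg.
Tool frame: the origin (TCP) lies midway between the tips of the shut fingers; the grasp point (between the pads) lies 19 mm behind it; z points along the fingers, y is the line along which they close (so a half turn about z gives the same grasp; the last joint's range is limited). The gripper opens to 88 mm and grips with 3 to 60 N. Pads are 19 mm wide; open, the fingers measure 130 mm over their backs; the gripper's body (78 mm by 193 mm) begins 47 mm behind the grasp point.
Start: joints at [83.486, 20.546, 0.682, 0, -70.136, -16.507], TCP at [0.264, 0.621, 0.227] pointing down, gripper open.
Joint ranges: [-176.03, 176.03], [-82.01, 121.73], [-58.28, 71.71], [-173.87, 95.51], [-174.79, -0.11], [-173.66, 173.66]. Speed limits (degrees/s): [136.94, 136.94, 172.46, 180, 180, 180].

## Interface

Orientations are given as [roll, pitch, yaw] about the fixed x, y, z axes, in that order (R = Rz(yaw) Ry(pitch) Rx(roll)).
In Python, from plant import r gives the robot as it stands. The module is installed in compiled form; this text tells all that it offers.
- The arm moves only by the tool play_rows, never from a script. Its argument "rows" is a list of rows, each an object with "slide": the shift along the tool's x, y, z as a fraction of full scale, a list of three; "delta_rot": the turn, a rotation vector about the tool's x, y, z as a fraction of full scale, a list of three; "fingers": the opening, from -1 (shut) to 1 (fully open). In form: [{"slide": [x, y, z], "delta_rot": [rx, ry, rz], "fingers": fingers}, ...]. A call has 1 to 8 rows; each row shifts and turns the commanded pose from where the row before left it, along the tool's axes as they then stand; what a row does not reach is not made up. Full scale, the value 1, is 0.15 m for a shift and 0.08 rad for a turn. A row lasts 1/8 s, in which the tool goes at most 62.5 mm and 10.7 degrees, less where a joint would pass 70% of its speed; a pose out of reach is approached as far as the arm can. A call with a number of a shift or a turn outside -1 to 1 is refused whole. A call with a gripper value outside its range is refused whole. The fingers move at their own pace and stop on an object; "squeeze" is the grip in N (left out, the last holds). Time passes only in rows, so rows that do not move let the fingers close. It gives the time, the measured TCP pose, the force, the opening and the grip force at its end, in the units of the state.
- r.get_state(): the state, without advancing time (a new reading comes with each control period).
- r.capture(name): name is "side" or "top"; returns a dict with "image" (384x512x3 uint8, blue, green, red), "fx", "fy", "cx", "cy" (pixels), "distortion" ([k1, k2, p1, p2, k3] as OpenCV has them; the pictures are not rectified), "R" (3x3) and "t" (3): a world point X has camera coordinates R X + t. Camera axes: x right, y down, z forward; pixel columns grow to the right and rows downward; lengths in m; the calibration is good to about 2 mm. A picture is of the moment at which its call begins. There is no depth.
- r.close_job(): hands the job in; it is judged then, once.
The state is a dict: "time_s": time; "joints": joint angles; "qd": joint speeds; "joint_torque": joint torques, N m; "tcp_pos": TCP position; "eef_rot": TCP orientation; "contact_force": force on the tool from outside, world axes, zero at the start; "moment": the same for the moment, N m; "gripper_width": finger opening in m; "gripper_force": force on a finger pad.
Only numpy, scipy, OpenCV 4.12 (cv2) and the standard library are available. Lean on these libraries where they do the work, as an engineer would, in place of code of your own. Each camera call takes 0.05 s, during which the arm holds its last target. There are 200 camera calls.

## Task

A bar of soap has been left lying outside the open gate of the plywood packing box: lay it flat on the floor of the box's empty front bay, then swing the gate fully shut so that its eye comes into line with the two knuckles on the box. Then lock the gate: take from the stand the plain pin that is long enough to pass through both knuckles and push it fully home. Leave the other two pins in the stand, do not disturb the bottle or the wooden stamp, and let everything go.

Things in the scene. Friction and masses are not known exactly. Their poses are not given: they have to be found in the camera images.
- box: Fixed plywood packing box, 194 mm deep (x), 160 wide (y), walls 60 high, 10 thick. Origin at table level under the centre of the EMPTY FRONT BAY; z up, -x out through the doorway (towards the robot, bar its yaw), y left. Bay inside: x -55 to 55, y -70 to 70 mm, floor 8 mm above the table; the gate alone closes its front (-x). Behind it, x 55 to 139 mm, a compartment full of soap.
- latch (a point): Centre of the hole's mouth on top of the upper of the box's two aluminium knuckles, 76 mm above the table, at box x -62, y -92 mm (outside the right front corner); box axes. The knuckles are blocks 24 x 24 x 20 mm on one vertical axis, the lower 10 to 30 mm, the upper 56 to 76 mm above the table, each with a vertical through hole of 12 mm.
- gate (a joint): Angle of the gate (rad): 0 shut with its eye in line with the knuckles, grows as it swings outwards (to box -x); a stop at -0.008 ends the closing travel, 1.25 is wide open. It stays where it is left (hinge friction 0.03 N m), with no spring and no catch but the pin.
- gate_hinge (a point): On the gate's vertical hinge axis, 34 mm above the table, at the box's left front corner (box x -62, y +80 mm). Its axes are the gate's: -y runs from the hinge along the gate to its eye, -x is the outward face (box -x when shut). The gate's board is 12 mm thick, centred on the hinge axis, from 8 to 160 mm from the hinge and 11 to 57 mm above the table.
- gate_eye (a point): Centre of the hole's mouth on top of the gate's eye, an aluminium block 24 x 24 x 20 mm at its free end, 172 mm from the hinge axis, 33 to 53 mm above the table, with a vertical through hole of 12 mm. Shut, it lies between the box's two knuckles. Gate axes.
- bar: Loose cream soap bar, 50 mm (its x) by 66 mm (its y) by 26 mm high, about 0.1 kg, lying flat on the table outside the gateway. Origin at the centre of its underside.
- stand: Plywood pin stand fixed to the table, 170 (x) x 50 (y) x 40 mm, with three 11 mm holes 30 mm deep in a row along its x at -60, 0, +60 mm; origin under its centre. It stands either to the left or the right of the box; in the other place is a black sample crate of soap, 170 x 70 x 50 mm.
- long_pin: The pin to use: steel shank 10 mm thick and 70 long, bullet nose (7 mm taper to 6 mm), round head 20 mm thick and 40 tall on top, 110 mm in all, 0.11 kg. Stands upright in any one of the stand's holes, its tip 10 mm above the table. Origin at the tip, z up to the head. Fully home, the head's underside rests on the upper knuckle, the tip 6 mm above the table.
- long_pin_head (a point): Point to grip on the long pin's head, 95 mm above its tip, on its axis (25 mm above the head's underside, 15 mm below its top).
- short_pin: Pin that is too short: the same head, plain shank only 50 mm long. Stands in another hole of the stand. Origin at its tip.
- collar_pin: Pin that does not fit: same head, shank 70 mm long whose upper 32 mm is a thicker collar, 16 mm in diameter. Stands in another hole. Origin at its tip.
- bottle: Clear bottle, 56 mm in diameter, 150 mm high, standing left of the box. Leave it. Origin at the centre of its underside.
- stamp: Turned wooden soap stamp, 44 mm in diameter, 75 mm high, standing right of the box. Leave it. Origin at the centre of its underside.

How it is judged (in metres and radians):
On the way, in this order (a step that is already met when the one before it is completed fails the run):
1. the bar lies flat in the front bay, released (x of bar in the frame of box between -0.04 and 0.04 m and y of bar in the frame of box between -0.055 and 0.055 m and z of bar in the frame of box below 0.013 m and angle between bar's own z axis and vertical below 0.12 rad and contact force between the fingers and bar below 0.1 N), for 0.2 s.
2. the gate is shut (value of joint gate below 0.02 rad), for 0.2 s.
At the end, for the whole second after the job is handed in: The soap bar lies flat (within 0.12 rad) on the floor of the front bay, the gate is shut (within 0.02 rad), and the long pin stands upright (within 0.08 rad) in the knuckles on their axis (within 4 mm) and home to within 5 mm; bar and pin are at rest (x of bar in the frame of box between -0.04 and 0.04 m and y of bar in the frame of box between -0.055 and 0.055 m and z of bar in the frame of box below 0.013 m and angle between bar's own z axis and vertical below 0.12 rad and horizontal distance between long_pin and latch below 0.004 m and z of long_pin in the frame of box between -0.002 and 0.011 m and angle between the z axis of long_pin and the z axis of box, either way round below 0.08 rad and value of joint gate below 0.02 rad and linear speed of each of long_pin, bar below 0.02 m/s); the robot touches nothing.
It fails at once if the bottle is pushed more than 30 mm or tipped over (distance of bottle from where it was at the start of the episode above 0.03 m or angle between bottle's own z axis and vertical above 0.5 rad).
It fails at once if the wooden stamp is pushed more than 30 mm or tipped over (distance of stamp from where it was at the start of the episode above 0.03 m or angle between stamp's own z axis and vertical above 0.5 rad).
It fails at once if the short pin is taken out of the stand (moved more than 20 mm) (distance of short_pin from where it was at the start of the episode above 0.02 m).
It fails at once if the collared pin is taken out of the stand (moved more than 20 mm) (distance of collar_pin from where it was at the start of the episode above 0.02 m).
It also fails if it takes over 72 s, if anything falls off the work surface, if the arm or the gripper's body presses on something with over 40 N, if the wrist force passes 120 N, or if a joint passes its speed limit or range.

## Working session

There is one attempt and no reset: what is moved stays moved. The work goes in short steps, Python scripts to look and compute and a tool call to move; the robot and the scene stay as the last step left them, time stands still between calls to the robot, and variables do not carry over. Pictures are saved under pics/ and viewed, at most 10 in all, crops included, and the job is handed in when it is done.

Besides the shell and the picture viewer there is one more tool, called after ">>>" as name([rows], argument=value, ...), one row to a line, values as JSON. play_rows: Moves the arm, as the interface text tells. Shift numbers are shares of 0.15 m and turn numbers shares of 0.08 rad, none past 1 either way. Its arguments: {"type":"object","properties":{"rows":{"type":"array"},"squeeze":{"type":"number"}},"required":["rows"]}

```bash
mkdir -p pics; cat > h.py <<'E'
import numpy as np, cv2
from plant import r
from scipy.spatial.transform import Rotation as Ro
def cap(n,f=None):
    c=r.capture(n); c={k:(np.array(v) if k!='x' else v) for k,v in c.items()}
    if f: cv2.imwrite('pics/'+f,c['image'])
    return c
def K(c): return np.array([[c['fx'],0,c['cx']],[0,c['fy'],c['cy']],[0,0,1.]])
def ray(c,uv):
    p=cv2.undistortPoints(np.array(uv,float).reshape(-1,1,2),K(c),c['distortion']).reshape(-1,2)
    d=np.c_[p,np.ones(len(p))]@c['R']; o=-c['R'].T@c['t']
    return o,d
def onz(c,uv,z):
    o,d=ray(c,uv); return o+d*((z-o[2])/d[:,2])[:,None]
def proj(c,X):
    return cv2.projectPoints(np.array(X,float).reshape(-1,3),cv2.Rodrigues(c['R'])[0],c['t'],K(c),c['distortion'])[0].reshape(-1,2)
E
python3 - <<'E'
from h import *
for n in('top','side'):
    c=cap(n,n+'0.png'); print(n,-c['R'].T@c['t'],c['R'][2])
s=r.get_state(); print(s['tcp_pos'],s['eef_rot'],s['gripper_width'],s['time_s'])
E
```

```text
top [4.14891037e-01 6.52454285e-06 1.02919914e+00] [ 1.97744957e-01 -9.32408363e-04 -9.80253060e-01]
side [0.51419352 1.03833808 0.74856342] [ 0.0837659  -0.83996678 -0.53613346]
[0.26379873 0.62082465 0.22570544] [ 1.79913411e+02 -6.59281460e-03 -2.30256852e+01] 0.08732197905885843 0.1
```

View pics/top0.png

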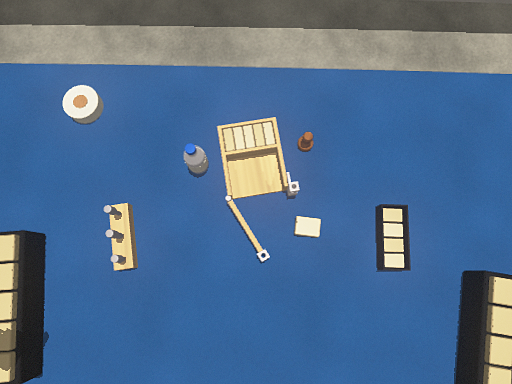

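View pics/side0.png

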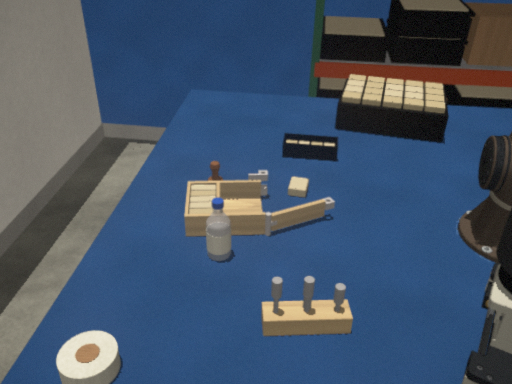

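The top view shows the box at about (255,160), the open gate from (229,198) to the eye at (263,255), the bar at (308,227), the stand on the left at (122,237) and the black crate on the right. In the side view the pin at (340,295) is the short one. I need a zoom to tell the collared pin from the long one.

```bash
python3 - <<'E'
from h import *
a=cv2.imread('pics/side0.png')[268:338,255:360]; b=cv2.imread('pics/top0.png')[110:270,175:335]; d=cv2.imread('pics/top0.png')[195:275,95:145]
a=cv2.resize(a,None,fx=3,fy=3,interpolation=2)[:, :315]; b=cv2.resize(b,(480,480),interpolation=2); d=cv2.resize(d,None,fx=3.4,fy=3.4,interpolation=2)
o=np.zeros((490,800,3),np.uint8); o[:480,:480]=b; o[:210,485:800]=a; o[215:215+d.shape[0],485:485+d.shape[1]]=d[:275]
cv2.imwrite('pics/z1.png',o)
E
```

```text
(no output)
```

View pics/z1.png

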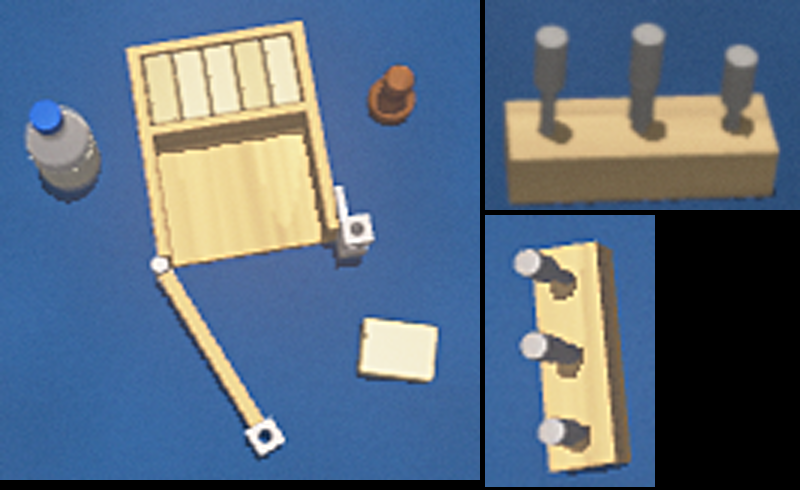

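The pin in the hole farthest from the robot (large x; its head at top-view pixel (107,209)) has the thin shank, so it is the long pin. The middle one is collared and the near one is short.

```bash
cat > m.py <<'E'
from h import *
t=cap('top'); s=cap('side')
f=lambda u,v:(175+(u)/3-.33,110+v/3-.33)
P=lambda uv,z:onz(t,[uv],z)[0]
print('lat',P(f(357,229),.076),'eye',P(f(265,436),.053))
rim=[f(127,47),f(302,22),f(158,262)]; print('rim',onz(t,rim,.06))
hsv=cv2.cvtColor(t['image'],cv2.COLOR_BGR2HSV)
# bar
m=cv2.inRange(hsv,(0,0,150),(60,130,255)); m2=np.zeros_like(m); m2[212:242,290:326]=m[212:242,290:326]
cs=max(cv2.findContours(m2,0,1)[0],key=cv2.contourArea); R=cv2.minAreaRect(cs); print(R); b=onz(t,cv2.boxPoints(R),.026); print('bar',b.mean(0),b)
# latch top / eye top centroids (white, low saturation)
for n,(x,y) in dict(lat=(294,186),eye=(263,255),hinge=(228.5,198)).items():
    w=hsv[y-9:y+10,int(x)-9:int(x)+10]; mm=((w[...,1]<40)&(w[...,2]>170)).astype(np.uint8)
    yy,xx=np.nonzero(mm); u=(int(x)-9+xx.mean(),y-9+yy.mean()); print(n,u,mm.sum(),P(u,dict(lat=.076,eye=.053,hinge=.06)[n]))
# pins heads top
for (x,y,z) in((107,209,.12),(109.5,233.5,.12),(115,259,.10)):
    w=hsv[y if 0 else int(y)-7:int(y)+8,int(x)-7:int(x)+8]; mm=((w[...,1]<60)&(w[...,2]>140)); yy,xx=np.nonzero(mm); u=(int(x)-7+xx.mean(),int(y)-7+yy.mean()); print('pin',u,mm.sum(),P(u,z))
f2=lambda u,v:(255+u/3-.33,268+v/3-.33)
print('side pin head top',onz(s,[f2(552-485,36),f2(648-485,34),f2(740-485,56)],.12), onz(s,[f2(740-485,56)],.10))
print('stand',onz(t,[(95+(u-485)/3.4,195+(v-215)/3.4) for u,v in((538,250),(596,242),(552,470),(615,463))],.04))
print('stamp',P(f(392,104),0),'bottle',P(f(47,117),.15))
E
python3 m.py
```

```text
lat [ 0.62145385 -0.09720566  0.076     ] eye [ 0.44530248 -0.02192031  0.053     ]
rim [[ 0.78803528  0.10866026  0.06      ]
 [ 0.81564142 -0.04875686  0.06      ]
 [ 0.59182776  0.07354052  0.06      ]]
((307.3769226074219, 225.98463439941406), (25.055015563964844, 18.233104705810547), 7.125016689300537)
bar [ 0.52471227 -0.13891327  0.026     ] [[ 0.50400303 -0.10293304  0.026     ]
 [ 0.55228768 -0.10887184  0.026     ]
 [ 0.54537035 -0.17519823  0.026     ]
 [ 0.49718803 -0.16864996  0.026     ]]
lat (np.float64(292.64130434782606), np.float64(184.94565217391303)) 92 [ 0.62417983 -0.09455067  0.076     ]
eye (np.float64(262.82191780821915), np.float64(254.8904109589041)) 73 [ 0.44557618 -0.02145415  0.053     ]
hinge (np.float64(227.69230769230768), np.float64(197.80769230769232)) 26 [0.5897254  0.07254027 0.06      ]
pin (np.float64(107.26), np.float64(208.88)) 50 [0.54504355 0.35950469 0.12      ]
pin (np.float64(109.09433962264151), np.float64(232.96226415094338)) 53 [0.48691234 0.34940072 0.12      ]
pin (np.float64(113.94545454545454), np.float64(258.45454545454544)) 55 [0.42732508 0.33943457 0.1       ]
side pin head top [[0.54542928 0.36100567 0.12      ]
 [0.48690251 0.35097839 0.12      ]
 [0.43102285 0.36238157 0.12      ]] [[0.42837648 0.34087359 0.1       ]]
stand [[0.56626703 0.3832231  0.04      ]
 [0.57359627 0.33845054 0.04      ]
 [0.3990706  0.35672171 0.04      ]
 [0.40542125 0.30952481 0.04      ]]
stamp [ 0.75986991 -0.13800204  0.        ] bottle [0.69225341 0.16057498 0.15      ]
```

Top and side views agree on the pins to within 2 mm. The latch, hinge and eye distances (172 mm) and the box edges (160 and 199 mm) are consistent too, giving a box yaw of about 10°. Next I'll write a move calculator.

```bash
cat > go.py <<'E'
# usage: go.py x y z yaw [nmin]  -> rows (slide in units of .15 m, rot in units of .08 rad) from the measured pose
import sys; from h import *
def plan(p,yaw,nmin=1,start=None):
    s=r.get_state(); p0=np.array(s['tcp_pos']); R0=Ro.from_euler('xyz',s['eef_rot'],degrees=True)
    Rt=Ro.from_euler('xyz',[180,0,yaw],degrees=True); d=np.array(p)-p0; rv=(R0.inv()*Rt).as_rotvec()
    n=max(nmin,int(np.ceil(np.linalg.norm(d)/.058)),int(np.ceil(np.abs(rv).max()/.078)))
    Rc=R0
    for i in range(n):
        print('slide',np.round(Rc.inv().apply(d/n)/.15,3).tolist(),'rot',np.round(rv/n/.08,3).tolist()); Rc=Rc*Ro.from_rotvec(rv/n)
    print('at',p0.round(4),np.round(s['eef_rot'],2),'w',round(s['gripper_width'],4),'t',s['time_s'])
if __name__=='__main__':
    a=list(map(float,sys.argv[1:])); plan(a[:3],a[3],int(a[4]) if len(a)>4 else 1)
E
python3 go.py .525 -.139 .17 -6
```

```text
slide [0.256, 0.284, 0.027] rot [0.001, 0.0, -0.265]
slide [0.25, 0.29, 0.027] rot [0.001, 0.0, -0.265]
slide [0.244, 0.295, 0.027] rot [0.001, 0.0, -0.265]
slide [0.237, 0.3, 0.027] rot [0.001, 0.0, -0.265]
slide [0.231, 0.305, 0.027] rot [0.001, 0.0, -0.265]
slide [0.224, 0.31, 0.027] rot [0.001, 0.0, -0.265]
slide [0.218, 0.315, 0.027] rot [0.001, 0.0, -0.265]
slide [0.211, 0.319, 0.027] rot [0.001, 0.0, -0.265]
slide [0.204, 0.324, 0.027] rot [0.001, 0.0, -0.265]
slide [0.197, 0.328, 0.027] rot [0.001, 0.0, -0.265]
slide [0.19, 0.332, 0.027] rot [0.001, 0.0, -0.265]
slide [0.183, 0.336, 0.027] rot [0.001, 0.0, -0.265]
slide [0.176, 0.34, 0.027] rot [0.001, 0.0, -0.265]
slide [0.169, 0.343, 0.027] rot [0.001, 0.0, -0.265]
at [0.2639 0.621  0.226 ] [179.94  -0.   -23.02] w 0.0879 t 0.2
```

>>> play_rows([
  {"slide":[0.256,0.284,0.027],"delta_rot":[0,0,-0.265],"fingers":1},
  {"slide":[0.25,0.29,0.027],"delta_rot":[0,0,-0.265],"fingers":1},
  {"slide":[0.244,0.295,0.027],"delta_rot":[0,0,-0.265],"fingers":1},
  {"slide":[0.237,0.3,0.027],"delta_rot":[0,0,-0.265],"fingers":1},
  {"slide":[0.231,0.305,0.027],"delta_rot":[0,0,-0.265],"fingers":1},
  {"slide":[0.224,0.31,0.027],"delta_rot":[0,0,-0.265],"fingers":1},
  {"slide":[0.218,0.315,0.027],"delta_rot":[0,0,-0.265],"fingers":1},
  {"slide":[0.211,0.319,0.027],"delta_rot":[0,0,-0.265],"fingers":1},
], squeeze=20)

```text
time_s: 1.2
tcp_pos: [0.4134, 0.1853, 0.1943]
eef_rot: [-180.0, -0.0, -13.2]
contact_force: [1.7, 0.6, 0.4]
gripper_width: 0.0875
gripper_force: 0.0
```

>>> play_rows([
  {"slide":[0.204,0.324,0.027],"delta_rot":[0,0,-0.265],"fingers":1},
  {"slide":[0.197,0.328,0.027],"delta_rot":[0,0,-0.265],"fingers":1},
  {"slide":[0.19,0.332,0.027],"delta_rot":[0,0,-0.265],"fingers":1},
  {"slide":[0.183,0.336,0.027],"delta_rot":[0,0,-0.265],"fingers":1},
  {"slide":[0.176,0.34,0.027],"delta_rot":[0,0,-0.265],"fingers":1},
  {"slide":[0.169,0.343,0.027],"delta_rot":[0,0,-0.265],"fingers":1},
  {"slide":[0,0,0],"delta_rot":[0,0,0],"fingers":1},
])

```text
time_s: 2.08
tcp_pos: [0.5249, -0.1422, 0.1688]
eef_rot: [180.0, 0.1, -6.3]
contact_force: [-0.0, 0.6, -0.2]
gripper_width: 0.088
gripper_force: 0.0
```

```bash
python3 go.py .525 -.139 .04 -6; python3 go.py .525 -.139 .006 -6
```

```text
slide [-0.0, -0.007, 0.286] rot [0.003, 0.007, -0.021]
slide [-0.0, -0.007, 0.286] rot [0.003, 0.007, -0.021]
slide [-0.0, -0.007, 0.286] rot [0.003, 0.007, -0.021]
at [ 0.5249 -0.1422  0.1688] [ 1.7997e+02  1.0000e-01 -6.2800e+00] w 0.088 t 2.075
slide [-0.0, -0.007, 0.362] rot [0.003, 0.007, -0.021]
slide [-0.0, -0.007, 0.362] rot [0.003, 0.007, -0.021]
slide [-0.0, -0.007, 0.362] rot [0.003, 0.007, -0.021]
at [ 0.5249 -0.1422  0.1688] [ 1.7997e+02  1.0000e-01 -6.2800e+00] w 0.088 t 2.075
```

>>> play_rows([
  {"slide":[0,-0.01,0.36],"delta_rot":[0,0,0],"fingers":1},
  {"slide":[0,-0.01,0.36],"delta_rot":[0,0,0],"fingers":1},
  {"slide":[0,0,0.25],"delta_rot":[0,0,0],"fingers":1},
  {"slide":[0,0,0.115],"delta_rot":[0,0,0],"fingers":1},
  {"slide":[0,0,0],"delta_rot":[0,0,0],"fingers":-1},
  {"slide":[0,0,0],"delta_rot":[0,0,0],"fingers":-1},
  {"slide":[0,0,0],"delta_rot":[0,0,0],"fingers":-1},
  {"slide":[0,0,0],"delta_rot":[0,0,0],"fingers":-1},
])

```text
time_s: 3.08
tcp_pos: [0.526, -0.1356, 0.0083]
eef_rot: [-180.0, -0.1, -6.0]
contact_force: [-1.7, 2.6, 7.2]
gripper_width: 0.0658
gripper_force: 20.0
```

```bash
python3 go.py .525 -.139 .14 -6; python3 go.py .666 .0045 .14 10 
```

```text
slide [-0.001, 0.008, -0.293] rot [-0.002, -0.009, -0.0]
slide [-0.001, 0.008, -0.293] rot [-0.002, -0.009, -0.0]
slide [-0.001, 0.008, -0.293] rot [-0.002, -0.009, -0.0]
at [ 0.526  -0.1356  0.0083] [-1.7998e+02 -1.2000e-01 -6.0000e+00] w 0.0658 t 3.075
slide [0.166, -0.205, -0.175] rot [-0.0, -0.005, -0.698]
slide [0.178, -0.196, -0.175] rot [-0.0, -0.005, -0.698]
slide [0.188, -0.186, -0.175] rot [-0.0, -0.005, -0.698]
slide [0.198, -0.175, -0.175] rot [-0.0, -0.005, -0.698]
slide [0.208, -0.163, -0.176] rot [-0.0, -0.005, -0.698]
at [ 0.526  -0.1356  0.0083] [-1.7998e+02 -1.2000e-01 -6.0000e+00] w 0.0658 t 3.075
```

>>> play_rows([
  {"slide":[0,0,-0.3],"delta_rot":[0,0,0],"fingers":-1},
  {"slide":[0,0,-0.3],"delta_rot":[0,0,0],"fingers":-1},
  {"slide":[0,0,-0.27],"delta_rot":[0,0,0],"fingers":-1},
  {"slide":[0.166,-0.205,0],"delta_rot":[0,0,-0.698],"fingers":-1},
  {"slide":[0.178,-0.196,0],"delta_rot":[0,0,-0.698],"fingers":-1},
  {"slide":[0.188,-0.186,0],"delta_rot":[0,0,-0.698],"fingers":-1},
  {"slide":[0.198,-0.175,0],"delta_rot":[0,0,-0.698],"fingers":-1},
  {"slide":[0.208,-0.163,0],"delta_rot":[0,0,-0.698],"fingers":-1},
])

```text
time_s: 4.08
tcp_pos: [0.666, 0.0052, 0.1379]
eef_rot: [-180.0, -0.0, 10.1]
contact_force: [0.3, -0.8, -2.0]
gripper_width: 0.0655
gripper_force: 20.0
```

>>> play_rows([
  {"slide":[0,0,0],"delta_rot":[0,0,0],"fingers":-1},
])

```text
time_s: 4.2
tcp_pos: [0.6667, 0.0061, 0.1371]
eef_rot: [-180.0, -0.0, 10.1]
contact_force: [-0.6, -0.7, -1.0]
gripper_width: 0.0659
gripper_force: 20.0
```

```bash
python3 -c "
from h import *;cap('side','s1.png')"; python3 go.py .666 .0045 .018 10 
```

```text
slide [0.001, 0.002, 0.264] rot [-0.001, 0.004, 0.002]
slide [0.001, 0.002, 0.264] rot [-0.001, 0.004, 0.002]
slide [0.001, 0.002, 0.264] rot [-0.001, 0.004, 0.002]
at [0.6654 0.0051 0.137 ] [-1.7999e+02  5.0000e-02  1.0020e+01] w 0.066 t 4.25
```

View pics/s1.png

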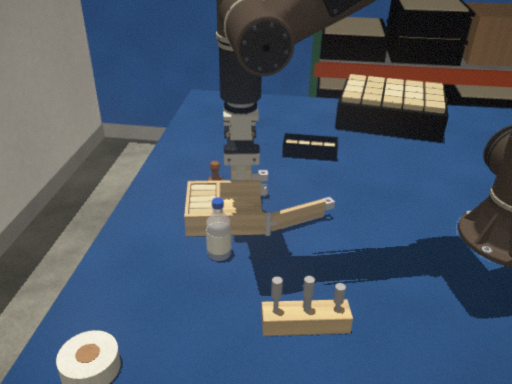

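The arm is over the bay with the bar held (side pixel about (232,206)) and clear of the bottle, so I'll lower it and let go.

>>> play_rows([
  {"slide":[0,0,0.33],"delta_rot":[0,0,0],"fingers":-1},
  {"slide":[0,0,0.3],"delta_rot":[0,0,0],"fingers":-1},
  {"slide":[0,0,0.1],"delta_rot":[0,0,0],"fingers":-1},
  {"slide":[0,0,0.06],"delta_rot":[0,0,0],"fingers":-1},
  {"slide":[0,0,0],"delta_rot":[0,0,0],"fingers":-1},
  {"slide":[0,0,0],"delta_rot":[0,0,0],"fingers":0.85},
  {"slide":[0,0,0],"delta_rot":[0,0,0],"fingers":0.85},
  {"slide":[0,0,0],"delta_rot":[0,0,0],"fingers":0.85},
])

```text
time_s: 5.25
tcp_pos: [0.6658, 0.0044, 0.0199]
eef_rot: [-180.0, -0.1, 10.0]
contact_force: [0.2, -0.5, -0.9]
gripper_width: 0.0806
gripper_force: 0.0
```

>>> play_rows([
  {"slide":[0,0,-0.15],"delta_rot":[0,0,0],"fingers":0.85},
  {"slide":[0,0,-0.3],"delta_rot":[0,0,0],"fingers":0.85},
  {"slide":[0,0,-0.3],"delta_rot":[0,0,0],"fingers":0.85},
  {"slide":[0,0,-0.2],"delta_rot":[0,0,0],"fingers":0.85},
])

```text
time_s: 5.75
tcp_pos: [0.6661, 0.0044, 0.1645]
eef_rot: [180.0, -0.2, 10.0]
contact_force: [0.9, 0.6, 0.3]
gripper_width: 0.0809
gripper_force: 0.0
```

```bash
python3 -c "
from h import *;print(np.round(r.get_state()['joints'],1))"; python3 go.py .477 .035 .14 -57 
```

```text
[ 17.1  22.   -5.5   0.  -62.3  82.9]
slide [-0.08, -0.028, 0.011] rot [-0.001, -0.002, 0.974]
slide [-0.082, -0.022, 0.011] rot [-0.001, -0.002, 0.974]
slide [-0.084, -0.015, 0.011] rot [-0.001, -0.002, 0.974]
slide [-0.085, -0.009, 0.011] rot [-0.001, -0.002, 0.974]
slide [-0.085, -0.002, 0.011] rot [-0.001, -0.002, 0.974]
slide [-0.085, 0.005, 0.011] rot [-0.001, -0.002, 0.974]
slide [-0.084, 0.011, 0.011] rot [-0.001, -0.002, 0.974]
slide [-0.083, 0.018, 0.011] rot [-0.001, -0.002, 0.974]
slide [-0.082, 0.024, 0.011] rot [-0.001, -0.002, 0.974]
slide [-0.079, 0.031, 0.011] rot [-0.001, -0.002, 0.974]
slide [-0.077, 0.037, 0.011] rot [-0.001, -0.002, 0.974]
slide [-0.074, 0.043, 0.011] rot [-0.001, -0.002, 0.974]
slide [-0.07, 0.048, 0.011] rot [-0.001, -0.002, 0.974]
slide [-0.066, 0.053, 0.011] rot [-0.001, -0.002, 0.974]
slide [-0.062, 0.058, 0.011] rot [-0.001, -0.002, 0.974]
at [0.6661 0.0044 0.1645] [ 1.8e+02 -1.6e-01  1.0e+01] w 0.0809 t 5.75
```

>>> play_rows([
  {"slide":[-0.08,-0.028,0],"delta_rot":[0,0,0.974],"fingers":-1},
  {"slide":[-0.082,-0.022,0],"delta_rot":[0,0,0.974],"fingers":-1},
  {"slide":[-0.084,-0.015,0],"delta_rot":[0,0,0.974],"fingers":-1},
  {"slide":[-0.085,-0.009,0],"delta_rot":[0,0,0.974],"fingers":-1},
  {"slide":[-0.085,-0.002,0],"delta_rot":[0,0,0.974],"fingers":-1},
  {"slide":[-0.085,0.005,0],"delta_rot":[0,0,0.974],"fingers":-1},
  {"slide":[-0.084,0.011,0],"delta_rot":[0,0,0.974],"fingers":-1},
  {"slide":[-0.083,0.018,0],"delta_rot":[0,0,0.974],"fingers":-1},
])

```text
time_s: 6.75
tcp_pos: [0.5643, 0.0208, 0.1619]
eef_rot: [-180.0, -0.0, -25.9]
contact_force: [-0.4, 0.2, 0.8]
gripper_width: 0.0069
gripper_force: 0.0
```

>>> play_rows([
  {"slide":[-0.082,0.024,0],"delta_rot":[0,0,0.974],"fingers":-1},
  {"slide":[-0.079,0.031,0],"delta_rot":[0,0,0.974],"fingers":-1},
  {"slide":[-0.077,0.037,0],"delta_rot":[0,0,0.974],"fingers":-1},
  {"slide":[-0.074,0.043,0],"delta_rot":[0,0,0.974],"fingers":-1},
  {"slide":[-0.07,0.048,0],"delta_rot":[0,0,0.974],"fingers":-1},
  {"slide":[-0.066,0.053,0],"delta_rot":[0,0,0.974],"fingers":-1},
  {"slide":[-0.062,0.058,0],"delta_rot":[0,0,0.974],"fingers":-1},
  {"slide":[0,0,0],"delta_rot":[0,0,0],"fingers":-1},
])

```text
time_s: 7.75
tcp_pos: [0.4761, 0.035, 0.1621]
eef_rot: [-179.9, -0.0, -56.9]
contact_force: [0.5, 0.0, 0.4]
gripper_width: 0.0009
gripper_force: 0.0
```

```bash
python3 go.py .477 .035 .032 -57; python3 -c "
from h import *;t=cap('top')['image'];cv2.imwrite('pics/t2.png',cv2.resize(t[100:280,160:340],None,fx=3,fy=3,interpolation=2))"
```

```text
slide [0.001, -0.001, 0.289] rot [-0.004, -0.0, 0.006]
slide [0.001, -0.002, 0.289] rot [-0.004, -0.0, 0.006]
slide [0.001, -0.002, 0.289] rot [-0.004, -0.0, 0.006]
at [0.4761 0.035  0.1621] [-179.94   -0.    -56.92] w 0.0009 t 7.75
```

View pics/t2.png

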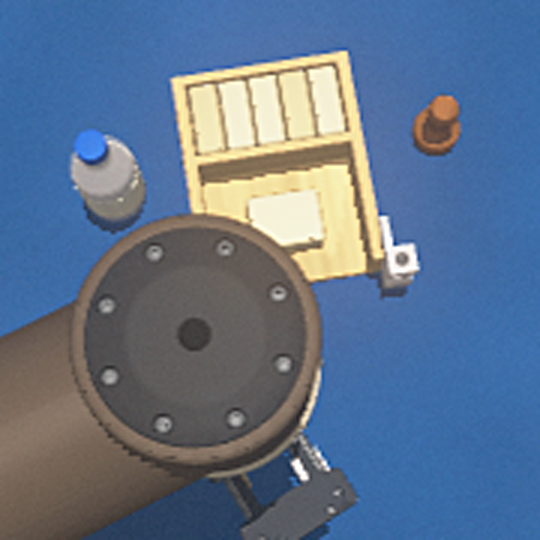

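The bar lies flat in the bay at about (287,218) in the crop, and the knuckle hole is at (402,259). I'll lower the shut fingers outside the gate, then sweep it about the hinge.

>>> play_rows([
  {"slide":[0,0,0.33],"delta_rot":[0,0,0],"fingers":-1},
  {"slide":[0,0,0.3],"delta_rot":[0,0,0],"fingers":-1},
  {"slide":[0,0,0.15],"delta_rot":[0,0,0],"fingers":-1},
  {"slide":[0,0,0.087],"delta_rot":[0,0,0],"fingers":-1},
  {"slide":[0.05,0,0],"delta_rot":[0,0,0],"fingers":-1},
  {"slide":[0.02,0,0],"delta_rot":[0,0,0],"fingers":-1},
])

```text
time_s: 8.55
tcp_pos: [0.4834, 0.026, 0.0324]
eef_rot: [-179.9, -0.0, -57.0]
contact_force: [-0.3, -0.3, 0.7]
gripper_width: 0.0004
gripper_force: 0.0
```

>>> play_rows([
  {"slide":[0.055,0.008,0],"delta_rot":[0,0,-0.9],"fingers":-1},
  {"slide":[0.055,0.008,0],"delta_rot":[0,0,-0.9],"fingers":-1},
  {"slide":[0.055,0.008,0],"delta_rot":[0,0,-0.9],"fingers":-1},
  {"slide":[0.055,0.008,0],"delta_rot":[0,0,-0.9],"fingers":-1},
  {"slide":[0.055,0.008,0],"delta_rot":[0,0,-0.9],"fingers":-1},
])

```text
time_s: 9.18
tcp_pos: [0.5059, -0.0088, 0.0329]
eef_rot: [-179.9, -0.1, -36.2]
contact_force: [-0.9, 0.4, -0.9]
gripper_width: 0.0005
gripper_force: 0.2
```

```bash
cat > gt.py <<'E'
from h import *
s=r.get_state(); p=np.array(s['tcp_pos'])[:2]-[.590,.0725]; y=np.radians(s['eef_rot'][2])
tx=np.array([np.cos(y),np.sin(y)]); ty=np.array([np.sin(y),-np.cos(y)])
print('theta left by yaw',10-np.degrees(y),'rho',p@ty,'off',-p@tx,s['contact_force'],s['time_s'])
E
python3 gt.py
```

```text
theta left by yaw 46.21826491305513 rho 0.11531912185202203 off 0.01980858318936511 [-0.90944527  0.35221324 -0.90503875] 9.175
```

>>> play_rows([
  {"slide":[0.055,0.009,0],"delta_rot":[0,0,-0.9],"fingers":-1},
  {"slide":[0.055,0.009,0],"delta_rot":[0,0,-0.9],"fingers":-1},
  {"slide":[0.055,0.009,0],"delta_rot":[0,0,-0.9],"fingers":-1},
  {"slide":[0.055,0.009,0],"delta_rot":[0,0,-0.9],"fingers":-1},
  {"slide":[0.055,0.009,0],"delta_rot":[0,0,-0.9],"fingers":-1},
  {"slide":[0.055,0.009,0],"delta_rot":[0,0,-0.9],"fingers":-1},
  {"slide":[0.055,0.009,0],"delta_rot":[0,0,-0.9],"fingers":-1},
  {"slide":[0.055,0.009,0],"delta_rot":[0,0,-0.9],"fingers":-1},
])

```text
time_s: 10.18
tcp_pos: [0.5622, -0.0431, 0.0329]
eef_rot: [-180.0, -0.1, -3.2]
contact_force: [-0.7, 1.0, -0.7]
gripper_width: 0.0004
gripper_force: 0.2
```

```bash
python3 gt.py
```

```text
theta left by yaw 13.221326489313 rho 0.11695667012817032 off 0.02124787873287599 [-0.65337152  0.96387672 -0.66274331] 10.175
```

>>> play_rows([
  {"slide":[0.057,0.01,0],"delta_rot":[0,0,-0.93],"fingers":-1},
  {"slide":[0.057,0.01,0],"delta_rot":[0,0,-0.93],"fingers":-1},
  {"slide":[0.057,0.01,0],"delta_rot":[0,0,-0.93],"fingers":-1},
  {"slide":[0,0,0],"delta_rot":[0,0,0],"fingers":-1},
])

```text
time_s: 10.68
tcp_pos: [0.588, -0.0471, 0.0326]
eef_rot: [-180.0, -0.1, 9.4]
contact_force: [-0.1, 0.2, -0.5]
gripper_width: 0.0004
gripper_force: 0.0
```

>>> play_rows([
  {"slide":[0.015,0,0],"delta_rot":[0,0,0],"fingers":-1},
  {"slide":[0.01,0,0],"delta_rot":[0,0,0],"fingers":-1},
])

```text
time_s: 10.92
tcp_pos: [0.5905, -0.0463, 0.0319]
eef_rot: [-180.0, -0.0, 9.4]
contact_force: [-0.0, 0.1, -0.6]
gripper_width: 0.0002
gripper_force: 0.1
```

```bash
python3 gt.py
```

```text
theta left by yaw 0.6188834469682689 rho 0.1173143113749292 off 0.018855967618338288 [-0.04965759  0.08429121 -0.5860245 ] 10.925
```

Next I'll push on in small steps until the stop is felt.

>>> play_rows([
  {"slide":[0.012,0,0],"delta_rot":[0,0,-0.1],"fingers":-1},
  {"slide":[0.012,0,0],"delta_rot":[0,0,0],"fingers":-1},
])

```text
time_s: 11.18
tcp_pos: [0.5941, -0.0457, 0.0316]
eef_rot: [180.0, 0.0, 9.9]
contact_force: [-0.5, 0.9, 0.6]
gripper_width: 0.0004
gripper_force: 0.2
```

>>> play_rows([
  {"slide":[0.012,0,0],"delta_rot":[0,0,0],"fingers":-1},
  {"slide":[0,0,0],"delta_rot":[0,0,0],"fingers":-1},
])

```text
time_s: 11.42
tcp_pos: [0.5946, -0.0457, 0.0313]
eef_rot: [-180.0, 0.1, 9.9]
contact_force: [-4.7, 0.2, 3.1]
gripper_width: 0.0007
gripper_force: 2.6
```

>>> play_rows([
  {"slide":[0.01,0,0],"delta_rot":[0,0,0],"fingers":-1},
  {"slide":[0,0,0],"delta_rot":[0,0,0],"fingers":-1},
])

```text
time_s: 11.68
tcp_pos: [0.5946, -0.0457, 0.0311]
eef_rot: [-180.0, 0.3, 9.9]
contact_force: [-9.2, -0.4, 6.9]
gripper_width: 0.0003
gripper_force: 4.6
```

The stop is felt at 9 N with no further motion, so the gate is shut. I'll back off and go to the pin.

>>> play_rows([
  {"slide":[-0.1,0,0],"delta_rot":[0,0,0],"fingers":-1},
  {"slide":[-0.15,0,-0.1],"delta_rot":[0,0,0],"fingers":-1},
  {"slide":[0,0,-0.35],"delta_rot":[0,0,0],"fingers":-1},
  {"slide":[0,0,-0.38],"delta_rot":[0,0,0],"fingers":0},
  {"slide":[0,0,-0.38],"delta_rot":[0,0,0],"fingers":0},
])

```text
time_s: 12.3
tcp_pos: [0.5602, -0.0516, 0.2151]
eef_rot: [-180.0, -0.1, 9.9]
contact_force: [0.8, 0.3, -0.7]
gripper_width: 0.0152
gripper_force: 0.0
```

```bash
python3 go.py .545 .360 .2 10
```

```text
slide [0.046, -0.34, 0.013] rot [-0.0, -0.003, -0.003]
slide [0.047, -0.34, 0.013] rot [-0.0, -0.003, -0.003]
slide [0.047, -0.34, 0.013] rot [-0.0, -0.003, -0.003]
slide [0.047, -0.34, 0.013] rot [-0.0, -0.003, -0.003]
slide [0.047, -0.34, 0.013] rot [-0.0, -0.003, -0.003]
slide [0.047, -0.34, 0.013] rot [-0.0, -0.003, -0.003]
slide [0.047, -0.34, 0.013] rot [-0.0, -0.003, -0.003]
slide [0.047, -0.34, 0.013] rot [-0.0, -0.003, -0.003]
at [ 0.5602 -0.0516  0.2151] [-1.80e+02 -1.00e-01  9.89e+00] w 0.0152 t 12.3
```

>>> play_rows([
  {"slide":[0.047,-0.34,0],"delta_rot":[0,0,0],"fingers":0},
  {"slide":[0.047,-0.34,0],"delta_rot":[0,0,0],"fingers":0},
  {"slide":[0.047,-0.34,0],"delta_rot":[0,0,0],"fingers":0},
  {"slide":[0.047,-0.34,0],"delta_rot":[0,0,0],"fingers":0},
  {"slide":[0.047,-0.34,0],"delta_rot":[0,0,0],"fingers":0},
  {"slide":[0.047,-0.34,0],"delta_rot":[0,0,0],"fingers":0},
  {"slide":[0.047,-0.34,0],"delta_rot":[0,0,0],"fingers":0},
  {"slide":[0.047,-0.34,0],"delta_rot":[0,0,0],"fingers":0},
])

```text
time_s: 13.3
tcp_pos: [0.5456, 0.3619, 0.2132]
eef_rot: [-179.9, -0.1, 9.9]
contact_force: [1.0, 0.2, -0.1]
gripper_width: 0.0434
gripper_force: 0.0
```

>>> play_rows([
  {"slide":[0,0,0],"delta_rot":[0,0,0],"fingers":0},
])

```text
time_s: 13.42
tcp_pos: [0.5453, 0.3634, 0.2122]
eef_rot: [-180.0, -0.0, 10.1]
contact_force: [-0.8, -1.2, -1.0]
gripper_width: 0.0442
gripper_force: 0.0
```

```bash
python3 go.py .545 .360 .086 10; python3 - <<'E'
from h import *
t=cap('top'); s=cap('side')
w=cv2.resize(t['image'][150:230,240:320],(400,400),interpolation=2); v=cv2.resize(s['image'][150:340,170:360],(400,400),interpolation=2)
cv2.imwrite('pics/c3.png',np.hstack([w,v]))
E
```

```text
slide [-0.002, 0.007, 0.28] rot [-0.002, -0.002, 0.005]
slide [-0.002, 0.007, 0.28] rot [-0.002, -0.002, 0.005]
slide [-0.002, 0.007, 0.28] rot [-0.002, -0.002, 0.005]
at [0.5453 0.3634 0.2122] [-1.7997e+02 -3.0000e-02  1.0070e+01] w 0.0442 t 13.425
```

View pics/c3.png

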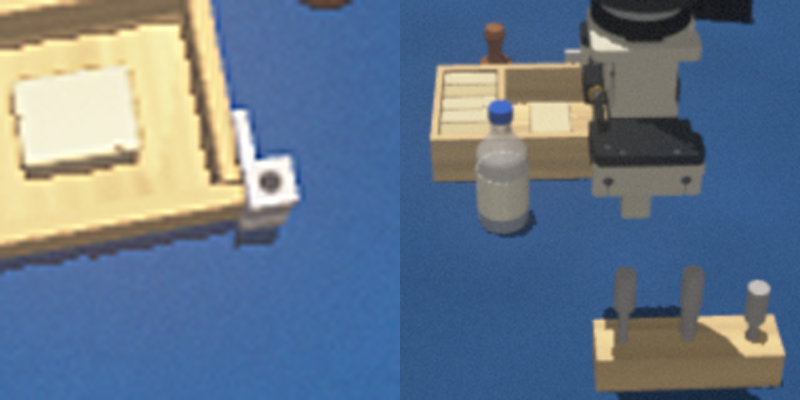

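The top crop shows the gate shut, the eye hidden under the upper knuckle whose hole is at crop (270,182), and the bar flat in the bay. In the side crop the gripper is over the left (long) pin. I'll descend and grip.

>>> play_rows([
  {"slide":[0,0.02,0.33],"delta_rot":[0,0,0],"fingers":0},
  {"slide":[0,0,0.3],"delta_rot":[0,0,0],"fingers":0},
  {"slide":[0,0,0.15],"delta_rot":[0,0,0],"fingers":0},
  {"slide":[0,0,0.06],"delta_rot":[0,0,0],"fingers":0},
  {"slide":[0,0,0],"delta_rot":[0,0,0],"fingers":0},
])

```text
time_s: 14.15
tcp_pos: [0.5467, 0.3565, 0.0874]
eef_rot: [180.0, -0.0, 9.9]
contact_force: [0.2, -0.1, 1.4]
gripper_width: 0.0436
gripper_force: 0.0
```

>>> play_rows([
  {"slide":[0,0,0],"delta_rot":[0,0,0],"fingers":-1},
  {"slide":[0,0,0],"delta_rot":[0,0,0],"fingers":-1},
  {"slide":[0,0,0],"delta_rot":[0,0,0],"fingers":-1},
  {"slide":[0,0,0],"delta_rot":[0,0,0],"fingers":-1},
], squeeze=30)

```text
time_s: 14.65
tcp_pos: [0.5467, 0.3583, 0.0878]
eef_rot: [-179.9, -0.1, 9.9]
contact_force: [-0.1, 4.3, 1.7]
gripper_width: 0.0195
gripper_force: 29.8
```

>>> play_rows([
  {"slide":[0,0,-0.1],"delta_rot":[0,0,0],"fingers":-1},
  {"slide":[0,0,-0.2],"delta_rot":[0,0,0],"fingers":-1},
  {"slide":[0,0,-0.3],"delta_rot":[0,0,0],"fingers":-1},
  {"slide":[0,0,-0.2],"delta_rot":[0,0,0],"fingers":-1},
  {"slide":[0,0,0],"delta_rot":[0,0,0],"fingers":-1},
])

```text
time_s: 15.28
tcp_pos: [0.5473, 0.3574, 0.2104]
eef_rot: [-179.9, -0.2, 9.9]
contact_force: [0.0, 0.3, -0.5]
gripper_width: 0.0196
gripper_force: 29.8
```

```bash
python3 go.py .6205 -.097 .2 10
```

```text
slide [-0.005, 0.384, 0.008] rot [-0.003, -0.006, -0.003]
slide [-0.005, 0.384, 0.008] rot [-0.003, -0.006, -0.003]
slide [-0.005, 0.384, 0.008] rot [-0.003, -0.006, -0.003]
slide [-0.005, 0.384, 0.008] rot [-0.003, -0.006, -0.003]
slide [-0.005, 0.384, 0.008] rot [-0.003, -0.006, -0.003]
slide [-0.005, 0.384, 0.008] rot [-0.003, -0.006, -0.003]
slide [-0.006, 0.384, 0.008] rot [-0.003, -0.006, -0.003]
slide [-0.006, 0.384, 0.009] rot [-0.003, -0.006, -0.003]
at [0.5473 0.3574 0.2104] [-179.89   -0.21    9.9 ] w 0.0196 t 15.275
```

>>> play_rows([
  {"slide":[-0.005,0.384,0],"delta_rot":[0,0,0],"fingers":-1},
  {"slide":[-0.005,0.384,0],"delta_rot":[0,0,0],"fingers":-1},
  {"slide":[-0.005,0.384,0],"delta_rot":[0,0,0],"fingers":-1},
  {"slide":[-0.005,0.384,0],"delta_rot":[0,0,0],"fingers":-1},
  {"slide":[-0.005,0.384,0],"delta_rot":[0,0,0],"fingers":-1},
  {"slide":[-0.005,0.384,0],"delta_rot":[0,0,0],"fingers":-1},
  {"slide":[-0.005,0.384,0],"delta_rot":[0,0,0],"fingers":-1},
  {"slide":[-0.005,0.384,0],"delta_rot":[0,0,0],"fingers":-1},
])

```text
time_s: 16.27
tcp_pos: [0.6187, -0.1, 0.206]
eef_rot: [-180.0, 0.1, 9.9]
contact_force: [1.1, 0.6, -0.6]
gripper_width: 0.0195
gripper_force: 29.8
```

>>> play_rows([
  {"slide":[0,0,0.1],"delta_rot":[0,0,0],"fingers":-1},
  {"slide":[0,0,0.07],"delta_rot":[0,0,0],"fingers":-1},
  {"slide":[0,0,0],"delta_rot":[0,0,0],"fingers":-1},
  {"slide":[0,0,0],"delta_rot":[0,0,0],"fingers":-1},
])

```text
time_s: 16.77
tcp_pos: [0.6198, -0.0968, 0.1818]
eef_rot: [180.0, -0.0, 10.0]
contact_force: [-0.0, 0.2, -0.2]
gripper_width: 0.0195
gripper_force: 29.9
```

```bash
python3 - <<'E'
from h import *
t=cap('top'); s=cap('side'); st=r.get_state(); print(st['tcp_pos'],st['eef_rot'],st['contact_force'])
q=np.array(st['tcp_pos'])
for c,n in((t,'t'),(s,'s')): print(n,proj(c,[q-[0,0,.078],[.6205,-.097,.076]]))
w=t['image'][150:210,260:320]; v=s['image'][145:205,230:290]
cv2.imwrite('pics/c4.png',np.hstack([cv2.resize(w,(400,400),interpolation=2),cv2.resize(v,(400,400),interpolation=2)]))
E
```

```text
[ 0.61998727 -0.09700476  0.18218138] [ 1.79990041e+02 -5.18044270e-02  9.97467127e+00] [-0.01116904 -0.8996308  -0.61802488]
t [[294.74146283 184.21189214]
 [293.5895363  186.36403216]]
s [[263.2772335  162.96191641]
 [262.81219976 172.08402721]]
```

View pics/c4.png

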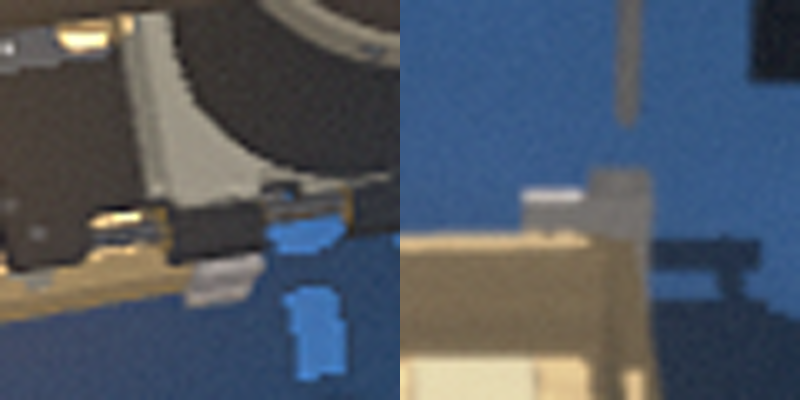

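In the side crop the pin shank is at column ~264.0 and the knuckle centre at ~263.0. The projection predicts +0.5 px, so the pin sits about 1 mm towards -x. I'll check this sub-pixel from edges.

```bash
python3 - <<'E'
from h import *
s=cap('side'); g=s['image'].astype(float); f=g[...,2]-.6*g[...,0]  # red minus blue: grey vs blue cloth
def edges(rows,c0,c1):
    p=f[rows[0]:rows[1],c0:c1].mean(0); lo=min(p[0],p[-1]) if 0 else (p[0]+p[-1])/2; w=np.clip(p-lo,0,None); return (np.arange(c0,c1)*w).sum()/w.sum(), p.round(0)
print('shank',edges((150,160),258,271))
print('knuck',edges((172,175),250,280))
p=proj(s,[[.62,-.097,.11],[.621,-.097,.11],[.6205,-.097,.066],[.62,-.096,.11]]); print(p)
a=np.radians(10); X=lambda x,y,z:[.6205+x*np.cos(a)-y*np.sin(a),-.097+x*np.sin(a)+y*np.cos(a),z]
print('knuckle corners',proj(s,[X(i,j,.076) for i in(-.012,.012) for j in(-.012,.012)]))
print(r.get_state()['tcp_pos'])
E
```

```text
shank (np.float64(263.7636682828958), array([-25., -25., -25., -21.,  14.,  35.,  38.,  28.,  -5., -24., -26.,
       -25., -25.]))
knuck (np.float64(258.7805767318528), array([ 38.,  37.,  39.,  37.,  38.,  38.,  36.,  24.,  34.,  44.,  46.,
        47.,  49.,  48.,  47.,  47.,  43.,  23.,  -8., -23., -23., -23.,
       -26., -25., -25., -24., -25., -26., -26., -26.]))
[[263.32992981 161.04944463]
 [262.95506802 161.02114554]
 [262.71682426 175.27535181]
 [263.28938045 161.23228709]]
knuckle corners [[266.93648036 169.77965567]
 [267.59229927 174.31901745]
 [258.09906075 169.88012167]
 [258.61987445 174.4262629 ]]
[ 0.61994756 -0.09711783  0.18218596]
```

>>> play_rows([
  {"slide":[0.011,0.002,0],"delta_rot":[0,0,0],"fingers":-1},
  {"slide":[0,0,0.07],"delta_rot":[0,0,0],"fingers":-1},
  {"slide":[0,0,0.07],"delta_rot":[0,0,0],"fingers":-1},
  {"slide":[0,0,0.04],"delta_rot":[0,0,0],"fingers":-1},
  {"slide":[0,0,0.02],"delta_rot":[0,0,0],"fingers":-1},
  {"slide":[0,0,0],"delta_rot":[0,0,0],"fingers":-1},
])

```text
time_s: 17.68
tcp_pos: [0.6213, -0.098, 0.1513]
eef_rot: [180.0, 0.0, 9.9]
contact_force: [-0.0, 0.2, -0.6]
gripper_width: 0.0193
gripper_force: 29.8
```

>>> play_rows([
  {"slide":[0,0,0.02],"delta_rot":[0,0,0],"fingers":-1},
  {"slide":[0,0,0.02],"delta_rot":[0,0,0],"fingers":-1},
  {"slide":[0,0,0],"delta_rot":[0,0,0],"fingers":-1},
])

```text
time_s: 18.05
tcp_pos: [0.6211, -0.0979, 0.1453]
eef_rot: [-180.0, 0.0, 9.9]
contact_force: [0.4, -0.1, -1.0]
gripper_width: 0.0195
gripper_force: 29.9
```

>>> play_rows([
  {"slide":[0,0,0.02],"delta_rot":[0,0,0],"fingers":-1},
  {"slide":[0,0,0.02],"delta_rot":[0,0,0],"fingers":-1},
  {"slide":[0,0,0],"delta_rot":[0,0,0],"fingers":-1},
])

```text
time_s: 18.42
tcp_pos: [0.6211, -0.0979, 0.1392]
eef_rot: [-180.0, 0.0, 9.9]
contact_force: [-0.7, -0.6, -0.9]
gripper_width: 0.019
gripper_force: 29.9
```

No contact force with the tip about 15 mm into the upper knuckle, so I'll continue.

>>> play_rows([
  {"slide":[0,0,0.03],"delta_rot":[0,0,0],"fingers":-1},
  {"slide":[0,0,0.03],"delta_rot":[0,0,0],"fingers":-1},
  {"slide":[0,0,0.03],"delta_rot":[0,0,0],"fingers":-1},
  {"slide":[0,0,0],"delta_rot":[0,0,0],"fingers":-1},
])

```text
time_s: 18.92
tcp_pos: [0.621, -0.098, 0.1255]
eef_rot: [-180.0, 0.0, 9.9]
contact_force: [-0.6, -0.2, -0.3]
gripper_width: 0.0193
gripper_force: 29.8
```

>>> play_rows([
  {"slide":[0,0,0.03],"delta_rot":[0,0,0],"fingers":-1},
  {"slide":[0,0,0.03],"delta_rot":[0,0,0],"fingers":-1},
  {"slide":[0,0,0.03],"delta_rot":[0,0,0],"fingers":-1},
  {"slide":[0,0,0],"delta_rot":[0,0,0],"fingers":-1},
])

```text
time_s: 19.42
tcp_pos: [0.621, -0.0979, 0.112]
eef_rot: [-180.0, 0.0, 9.9]
contact_force: [-0.1, 0.2, -1.2]
gripper_width: 0.0193
gripper_force: 29.8
```

>>> play_rows([
  {"slide":[0,0,0.03],"delta_rot":[0,0,0],"fingers":-1},
  {"slide":[0,0,0.03],"delta_rot":[0,0,0],"fingers":-1},
  {"slide":[0,0,0.03],"delta_rot":[0,0,0],"fingers":-1},
  {"slide":[0,0,0],"delta_rot":[0,0,0],"fingers":-1},
])

```text
time_s: 19.92
tcp_pos: [0.621, -0.0979, 0.0985]
eef_rot: [-180.0, 0.1, 9.9]
contact_force: [0.5, 0.1, -0.4]
gripper_width: 0.0195
gripper_force: 29.8
```

>>> play_rows([
  {"slide":[0,0,0.03],"delta_rot":[0,0,0],"fingers":-1},
  {"slide":[0,0,0.03],"delta_rot":[0,0,0],"fingers":-1},
  {"slide":[0,0,0.03],"delta_rot":[0,0,0],"fingers":-1},
  {"slide":[0,0,0],"delta_rot":[0,0,0],"fingers":-1},
])

```text
time_s: 20.42
tcp_pos: [0.621, -0.0979, 0.085]
eef_rot: [-180.0, 0.1, 9.9]
contact_force: [-0.6, -0.1, -0.7]
gripper_width: 0.0194
gripper_force: 29.8
```

>>> play_rows([
  {"slide":[0,0,0.008],"delta_rot":[0,0,0],"fingers":-1},
  {"slide":[0,0,0.006],"delta_rot":[0,0,0],"fingers":-1},
  {"slide":[0,0,0],"delta_rot":[0,0,0],"fingers":-1},
])

```text
time_s: 20.8
tcp_pos: [0.6215, -0.0979, 0.0841]
eef_rot: [180.0, -0.0, 9.9]
contact_force: [-1.1, 0.7, 3.9]
gripper_width: 0.0195
gripper_force: 29.9
```

The head is seated (about 4 N up at the expected height). I'll release and retreat.

>>> play_rows([
  {"slide":[0,0,0],"delta_rot":[0,0,0],"fingers":0},
  {"slide":[0,0,0],"delta_rot":[0,0,0],"fingers":0},
  {"slide":[0,0,0],"delta_rot":[0,0,0],"fingers":0},
  {"slide":[0,0,-0.1],"delta_rot":[0,0,0],"fingers":0},
  {"slide":[0,0,-0.3],"delta_rot":[0,0,0],"fingers":0},
  {"slide":[0,0,-0.35],"delta_rot":[0,0,0],"fingers":0},
  {"slide":[0,0,-0.2],"delta_rot":[0,0,0],"fingers":0},
])

```text
time_s: 21.68
tcp_pos: [0.6223, -0.0981, 0.2305]
eef_rot: [179.9, -0.3, 9.9]
contact_force: [0.3, -0.2, -0.8]
gripper_width: 0.0439
gripper_force: 0.0
```

>>> play_rows([
  {"slide":[-0.3,0.15,0],"delta_rot":[0,0,0],"fingers":0},
  {"slide":[-0.3,0.15,0],"delta_rot":[0,0,0],"fingers":0},
  {"slide":[-0.3,0.15,0],"delta_rot":[0,0,0],"fingers":0},
  {"slide":[0,0,0],"delta_rot":[0,0,0],"fingers":0},
])

```text
time_s: 22.18
tcp_pos: [0.4976, -0.1891, 0.2278]
eef_rot: [180.0, -0.1, 9.8]
contact_force: [1.0, -0.2, 0.1]
gripper_width: 0.0435
gripper_force: 0.0
```

```bash
python3 - <<'E'
from h import *
t=cap('top'); s=cap('side')
for c,n in((t,'t'),(s,'s')): print(n,proj(c,[[.621,-.098,.116],[.621,-.098,.076]]))
w=t['image'][110:210,220:320]; v=s['image'][130:230,180:280]
cv2.imwrite('pics/c5.png',np.hstack([cv2.resize(w,(400,400),interpolation=2),cv2.resize(v,(400,400),interpolation=2)]))
E
```

```text
t [[295.64702245 182.79494883]
 [293.97818164 186.1825393 ]]
s [[263.05467308 158.85707103]
 [262.66776218 171.88271271]]
```

View pics/c5.png

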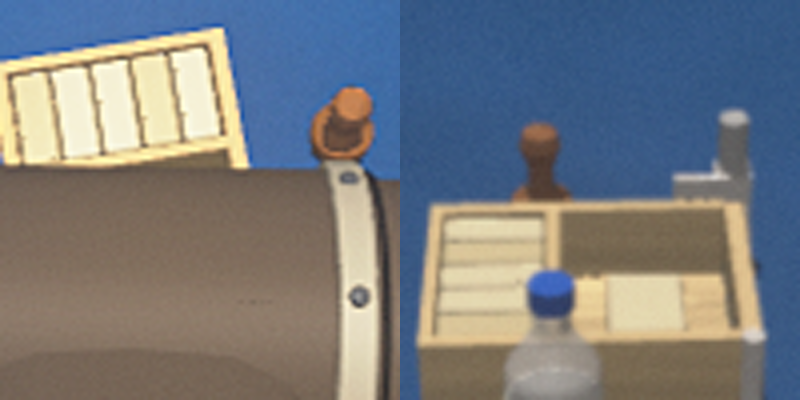

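In the side crop the pin head stands on the knuckle with its top at (263.7,159.5); seated it should be at (263.1,158.9). The gate is shut and the bar is flat at crop (645,300). I'll hand it in.

```bash
python3 -c "
from plant import r; print(r.close_job())"
```

```text
the job is handed in; nothing more can be done
None
```

The job is handed in, with no verdict returned: the bar lies flat in the front bay, the gate is shut against its stop, and the long pin is seated to within about 2 mm by camera, with everything released at about 22 s.

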